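Sort three pantry packs that stand on each other's trivets

TASK

Each of the three pantry packs on the wooden board stands on the wrong dark wooden trivet. Put every pack upright on the trivet of its own outline - the round tin on the round trivet, the square carton on the square trivet, the flat oblong packet on the oblong trivet - centred and squared up with the trivet's edges, the packet's long side along the trivet's long side. The empty white six-sided tile is free for setting a pack aside meanwhile; keep the packs from toppling and leave the spice jar and the shaker where they are.

Things in the scene. Friction and masses are not known exactly. Their poses are not given: they have to be found in the camera images.
- tin: Short round food tin (metal ends, printed side), 57 mm diameter, 72 mm high, loose, under 0.3 kg. Origin: centre of the underside, z up. At the start it stands upright on the square trivet.
- carton: Black, nearly square upright tea carton, 63 mm (x) by 73 mm (y), 130 mm high, loose, closed and rigid. Origin: centre of the underside, z up; x across the 63 mm width (grip it along x). At the start it stands upright on the oblong trivet.
- packet: Red flat oblong upright packet (cup soup), 55 mm (x) by 101 mm (y), 148 mm high, loose, closed and rigid. Origin: centre of the underside, z up; x across the thin 55 mm side (grip it along x), y along the long side. At the start it stands upright on the round trivet.
- trivet_round: Round dark wooden trivet, 124 mm diameter. It is fixed to a light wooden board (flat, its top at world z = 0.024) that covers the hob. Flat top 12 mm above its own underside (top at world z = 0.036), no rim. Origin: centre of the underside; z up.
- trivet_square: Square dark wooden trivet, 106 by 106 mm. It is fixed to a light wooden board (flat, its top at world z = 0.024) that covers the hob. Flat top 12 mm above its own underside (top at world z = 0.036), no rim. Origin: centre of the underside; z up, x and y along the edges.
- trivet_oblong: Oblong dark wooden trivet, 78 mm (x) by 128 mm (y). It is fixed to a light wooden board (flat, its top at world z = 0.024) that covers the hob. Flat top 12 mm above its own underside (top at world z = 0.036), no rim. Origin: centre of the underside; z up, y along the long side.
- tile_hex: White six-sided ceramic tile, 132 mm over its corners, fixed to the same board, empty at the start. Flat top 8 mm above its own underside (top at world z = 0.032). Origin: centre of the underside, z up. A free spot for setting a pack aside.
- spice_jar: Clear round spice jar with a green cap, 46 mm diameter, 106 mm high, standing loose on the board. Bystander. Origin: centre of the underside.
- shaker: Small round whitish shaker with a grey domed top, 44 mm diameter, 90 mm high, standing loose on the board. Bystander. Origin: centre of the underside.

How it is judged:
At the end, for the whole second after the job is handed in: Tin on the round, carton on the square, packet on the oblong trivet: upright, at rest, centred within 15 mm, carton and packet squared up within 0.18 rad (either way round; carton also a quarter turn); spice jar and shaker upright, within 25 mm of their start (horizontal distance between tin and trivet_round below 0.015 m and z of tin in the frame of trivet_round between 0.008 and 0.017 m and angle between each of tin, carton, packet's own z axis and vertical below 0.08 rad and linear speed of each of tin, carton, packet below 0.02 m/s and horizontal distance between carton and trivet_square below 0.015 m and z of carton in the frame of trivet_square between 0.008 and 0.017 m and horizontal distance between packet and trivet_oblong below 0.015 m and z of packet in the frame of trivet_oblong between 0.008 and 0.017 m and angle between the y axis of packet and the y axis of trivet_oblong, either way round below 0.18 rad and (angle between the x axis of carton and the x axis of trivet_square, either way round below 0.18 rad or angle between the x axis of carton and the y axis of trivet_square, either way round below 0.18 rad) and distance of each of spice_jar, shaker from where it was at the start of the episode below 0.025 m and angle between each of spice_jar, shaker's own z axis and vertical below 0.1 rad); the robot touches nothing.
It fails at once if a pack is toppled (angle between any of tin, carton, packet's own z axis and vertical above 0.6 rad).
It fails at once if the spice jar or the shaker is moved by more than 40 mm or toppled (distance of any of spice_jar, shaker from where it was at the start of the episode above 0.04 m or angle between any of spice_jar, shaker's own z axis and vertical above 0.6 rad).
It also fails if it takes over 104 s, if anything falls off the work surface, if the arm or the gripper's body presses on something with over 40 N, if the wrist force passes 120 N, or if a joint passes its speed limit or range.

ROBOT

A 6-joint arm with a two-finger parallel gripper is mounted at the origin on a cart in front of the work surface, level with it; the furniture and walls round the work are solid. World frame = base frame: x ahead of the robot, y to its left, z up, the work surface at z = 0. Lengths are in m, angles in rad, forces in N, time in s.
With the tool pointing down it reaches from about 0.275 to 0.975 m from the base axis. Payload 8.4 kg.
Tool frame: the origin (TCP) lies midway between the tips of the shut fingers; the grasp point (between the pads) lies 19 mm behind it (bot.pinch_z is the distance from the TCP to the grasp point, in m); z points along the fingers, y is the line along which they close (so a half turn about z gives the same grasp; the last joint's range is limited). The gripper opens to 92 mm and grips with 3 to 60 N. Pads are 20 mm wide; open, the fingers measure 128 mm over their backs; the gripper's body (75 mm by 189 mm) begins 69 mm behind the grasp point.
Start: joints at [1.263, 0.353, 1.633, -0, 1.155, -0.002], TCP at [0.188, 0.596, 0.215] pointing down, gripper open.
Joint ranges: [-2.63, 2.63], [-0.92, 2.1], [0.06, 2.66], [-1.3, 4.44], [0, 2.69], [-3.02, 3.02]. Speed limits (rad/s): [2.22, 2.22, 2.79, 3.14, 3.14, 3.14].

INTERFACE

Orientations are given as a unit quaternion [x, y, z, w].
In Python, from cell import bot gives the robot as it stands.
- The arm moves only by the tool drive_tool, never from a script. Its arguments are lists of equal length, an entry for each row: "fingers": the opening, from 0 (shut) to 1 (fully open); "travel": the shift along the world's x, y, z normalised to -1 to 1, where 1 is 0.4 m, a list of three; "turn": the turn, a rotation vector about the world's x, y, z normalised to -1 to 1, where 1 is 60 degrees, a list of three. A call has exactly 8 rows; each row is the pose to reach, as a shift and turn from the pose commanded when the call began; what a row does not reach only later rows make up. A row lasts 1/12 s, in which the tool goes at most 41.7 mm and 7.16 degrees, less where a joint would pass 70% of its speed; a pose out of reach is approached as far as the arm can. A call with a number of a shift or a turn outside -1 to 1 is refused whole. A call with a gripper value outside its range is refused whole. The fingers move at their own pace and stop on an object; "newtons" is the grip in N (left out, the last holds). Time passes only in rows, so rows that repeat a pose let the fingers close, or fill a call up. It gives the time, the measured TCP pose, the force, the opening and the grip force at its end, in the units of the state.
- bot.observe(): the state, without advancing time (a new reading comes with each control period).
- bot.get_image(name): name is "side" or "top"; returns (picture, depth): 400x640x3 uint8, blue, green, red; 400x640 float32, m along the optical axis (not along the pixel's ray), 0 where there is no reading.
- bot.camera_model(name): a dict with "K" (3x3 intrinsics, pixels), "cam_to_world" (4x4, takes a point from camera to world coordinates). Camera axes: x right, y down, z forward; pixel columns grow to the right and rows downward; lengths in m; the calibration is good to about 2 mm. A picture is of the moment at which its call begins. camera_model takes no time and is no camera call.
- bot.sign_off(): hands the job in; it is judged then, once.
The state is a dict: "t": time; "q": joint angles; "dq": joint speeds; "joint_torque": joint torques, N m; "tcp_pos": TCP position; "tcp_rot": TCP orientation; "wrist_force": force on the tool from outside, world axes, zero at the start; "ft_torque": the same for the moment, N m; "width": finger opening in m; "grasp_force": force on a finger pad.
Only numpy, scipy, OpenCV 4.12 (cv2) and the standard library are available. Lean on these libraries where they do the work, as an engineer would, in place of code of your own. Each camera call takes 0.05 s, during which the arm holds its last target. There are 200 camera calls.

## Working session

There is one attempt and no reset: what is moved stays moved. The work goes in short steps, Python scripts to look and compute and a tool call to move; the robot and the scene stay as the last step left them, time stands still between calls to the robot, and variables do not carry over. Pictures are saved under pics/ and viewed, at most 14 in all, crops included, and the job is handed in when it is done.

Besides the shell and the picture viewer there is one more tool, called after ">>>" as name(argument=value, ...) on one line, values as JSON. drive_tool: Moves the arm, as the interface text tells. Scaled input: -1 to 1 covers 0.4 m each way for a shift and 60 degrees each way for a turn. Its arguments: {"type":"object","properties":{"fingers":{"type":"array"},"travel":{"type":"array"},"turn":{"type":"array"},"newtons":{"type":"number"}},"required":["fingers","travel","turn"]}

```bash
mkdir -p pics; python3 - <<'E'
from cell import bot
import cv2,numpy as np
for n in("top","side"):
    im,d=bot.get_image(n);cv2.imwrite(f"pics/{n}0.png",im);np.save(f"pics/{n}0.npy",d)
    c=bot.camera_model(n);print(n,np.round(c["K"],1).tolist(),np.round(c["cam_to_world"],3).tolist())
s=bot.observe();print(s)
E
```

```text
top [[460.0, 0.0, 325.0], [0.0, 460.0, 202.9], [0.0, 0.0, 1.0]] [[0.184, -0.821, 0.54, 0.044], [-0.983, -0.161, 0.091, -0.007], [0.012, -0.548, -0.837, 0.808], [0.0, 0.0, 0.0, 1.0]]
side [[497.8, 0.0, 314.1], [0.0, 497.8, 207.4], [0.0, 0.0, 1.0]] [[-0.999, -0.031, 0.016, 0.533], [-0.03, 0.558, -0.83, 0.85], [0.017, -0.829, -0.558, 0.566], [0.0, 0.0, 0.0, 1.0]]
{'t': 0.1, 'q': array([ 1.26259769e+00,  3.53553417e-01,  1.63404600e+00, -1.64343755e-05,
        1.15522831e+00, -2.39013485e-03]), 'dq': array([-0.00062519, -0.00017024, -0.00267953, -0.00012775, -0.00067941,
       -0.00089345]), 'joint_torque': array([-9.62189333e-04, -5.94904232e+01, -3.34932160e+01,  6.98837405e-02,
        1.83653872e-02, -4.99225962e-05]), 'tcp_pos': array([0.18802855, 0.59557578, 0.21396058]), 'tcp_rot': array([ 1.52305824e-01,  9.88333220e-01, -6.11269555e-04, -8.80899632e-05]), 'wrist_force': array([ 0.93981476,  0.42469445, -1.02191243]), 'ft_torque': array([-0.03884254, -0.0098225 , -0.03232634]), 'grasp_force': 0.0, 'width': 0.09192954889706761}
```

View pics/top0.png

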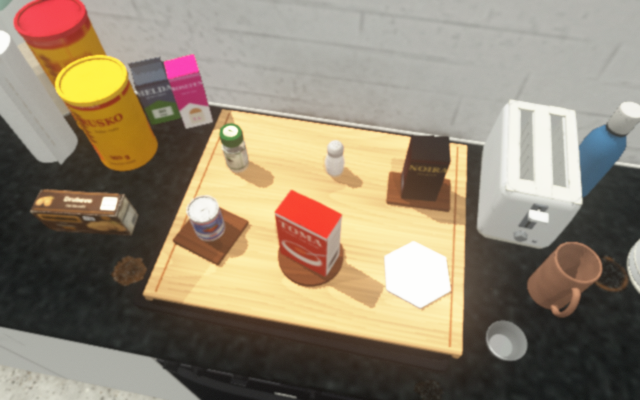

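View pics/side0.png

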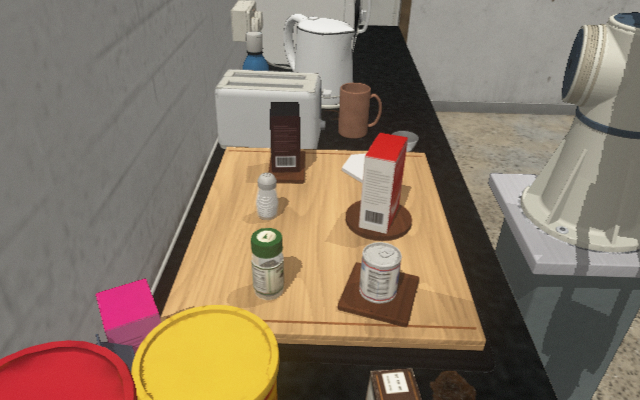

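The top view shows the tin at (207,218) on the square trivet, the packet at (310,235) on the round trivet, and the carton at (425,170) on the oblong trivet. The hex tile is at (418,273), the jar at (235,147) and the shaker at (335,158). The side view shows the same layout from the far left.

```bash
cat > h.py <<'E'
from cell import bot
import cv2,numpy as np
def load(n,tag=None):
    c=bot.camera_model(n);K=np.array(c["K"]);T=np.array(c["cam_to_world"])
    if tag is None: im,d=bot.get_image(n)
    else: im=cv2.imread(f"pics/{n}{tag}.png");d=np.load(f"pics/{n}{tag}.npy")
    v,u=np.mgrid[:400,:640]; r=np.stack([u,v,np.ones_like(u)],-1)@np.linalg.inv(K).T@T[:3,:3].T
    P=r*d[...,None]+T[:3,3]; P[d==0]=np.nan
    cast=lambda h: r*((h-T[2,3])/r[...,2])[...,None]+T[:3,3]
    return im,P,cast
def blobs(view,h,tol,amin=40,extra=None):
    im,P,cast=view
    m=(np.abs(P[...,2]-h)<tol)&(P[...,0]>.2)&(P[...,0]<.75)&(np.abs(P[...,1])<.45)
    if extra is not None: m&=extra(im)
    n,l,s,_=cv2.connectedComponentsWithStats(m.astype(np.uint8))
    W=cast(h)
    for i in range(1,n):
        if s[i,4]>=amin: yield W[l==i][:,:2],np.median(im[l==i],0),s[i]
def rect(p): return cv2.minAreaRect((np.asarray(p)*1000).astype(np.float32))
E
python3 - <<'E'
from h import *
V={n:load(n,"0") for n in("top","side")}
brown=lambda im:(im.max(2)<140)
for nm,h,t,ex in(("tin",.108,.004,None),("carton",.166,.006,None),("packet",.184,.006,None),("triv",.036,.005,brown),("hex",.032,.005,lambda im:im.min(2)>150),("jar",.13,.004,None),("shaker",.112,.006,None)):
    for n in V:
        for p,c,s in blobs(V[n],h,t,30,ex):
            r=rect(p);print(nm,n,c,s[:2],s[4],np.round(r[0]),np.round(r[1]),round(r[2],1),"rng",np.round(p.min(0)*1000),np.round(p.max(0)*1000))
E
```

```text
tin top [116.  77. 172.] [172  83] 85 [734. 417.] [13. 64.] 29.2 rng [716. 388.] [751. 446.]
tin top [169.  178.  177.5] [553 134] 98 [ 685. -354.] [  5. 131.] 87.3 rng [ 619. -359.] [ 750. -349.]
tin top [167. 176. 176.] [524 139] 33 [ 696. -297.] [ 4. 58.] 87.1 rng [ 667. -300.] [ 725. -295.]
tin top [ 77.  107.  106.5] [222 141] 40 [595. 273.] [16. 41.] 18.8 rng [588. 256.] [609. 295.]
tin top [204. 221. 229.] [328 140] 125 [633.  72.] [31. 32.] 11.2 rng [617.  56.] [649.  88.]
tin top [123. 102.  74.] [579 144] 105 [ 702. -420.] [64. 25.] 42.3 rng [ 679. -450.] [ 733. -403.]
tin top [193. 200. 200.] [494 147] 48 [ 643. -239.] [ 3. 98.] 86.8 rng [ 594. -242.] [ 692. -235.]
tin top [167. 176. 176.] [523 162] 35 [ 643. -293.] [ 6. 42.] 87.1 rng [ 622. -297.] [ 664. -290.]
tin top [41. 54. 73.] [406 176] 92 [ 585. -106.] [ 8. 70.] 4.9 rng [ 580. -140.] [592. -71.]
tin top [236. 242. 244.] [187 195] 519 [443. 282.] [58. 55.] 19.9 rng [414. 254.] [472. 311.]
tin top [167. 174. 173.] [494 196] 108 [ 553. -264.] [66. 17.] 71.4 rng [ 541. -295.] [ 571. -235.]
tin top [164. 171. 170.] [549
[... 6691 characters left out ...]
91. -218.]
shaker side [158. 164. 164.] [232 103] 184 [ 706. -239.] [32. 93.] 88.3 rng [ 660. -256.] [ 752. -222.]
shaker side [37. 41. 61.] [271 137] 157 [611. -67.] [60. 27.] 3.8 rng [581. -83.] [641. -52.]
shaker side [174.  185.  189.5] [259 173] 118 [633.  85.] [27. 32.] 3.5 rng [619.  69.] [647. 101.]
shaker side [157. 169. 177.] [362 172] 225 [425.  93.] [108.  55.] 68.5 rng [385.  50.] [465. 147.]
shaker side [46. 83. 64.] [252 243] 169 [607. 293.] [46. 28.] 18.3 rng [588. 273.] [632. 308.]
shaker side [157.5 173.  180.5] [363 242] 154 [444. 291.] [55. 56.] 2.9 rng [416. 262.] [471. 319.]
shaker side [187. 197. 199.] [380 248] 49 [436. 286.] [21. 15.] 25.6 rng [426. 276.] [446. 295.]
```

Poses so far: tin (443,282), packet (425,84) with its long axis at 71°, carton (613,-104) at 4.5°. The square trivet is at (439,280) with its edges at -17°, round at (427,86), oblong at about (611,-104), hex at (427,-117) mm. Sizes match the given ones. The plan is tin→hex, carton→square, packet→oblong, tin→round.

>>> drive_tool(fingers=[1,1,1,1,1,1,1,1], travel=[[0.08,-0.1,0],[0.16,-0.2,0],[0.24,-0.3,0],[0.32,-0.4,0],[0.4,-0.5,0],[0.48,-0.6,0],[0.56,-0.7,0],[0.635,-0.786,0]], turn=[[0,0,0],[0,0,0],[0,0,0],[0,0,0],[0,0,0],[0,0,0],[0,0,0],[0,0,0]], newtons=25)

```text
t: 0.77
tcp_pos: [0.3976, 0.3342, 0.2145]
tcp_rot: [0.152, 0.988, -0.0, -0.0]
wrist_force: [0.6, 0.7, -0.0]
width: 0.0917
grasp_force: 0.0
```

>>> drive_tool(fingers=[1,1,1,1,1,1,1,1], travel=[[0.056,-0.065,0],[0.113,-0.13,0],[0.113,-0.13,-0.05],[0.113,-0.13,-0.1],[0.113,-0.13,-0.1],[0.113,-0.13,-0.1],[0.113,-0.13,-0.1],[0.113,-0.13,-0.1]], turn=[[0,0,0],[0,0,0],[0,0,0],[0,0,0],[0,0,0],[0,0,0],[0,0,0],[0,0,0]])

```text
t: 1.43
tcp_pos: [0.4425, 0.2849, 0.1757]
tcp_rot: [0.152, 0.988, 0.0, 0.001]
wrist_force: [-0.1, -0.9, 0.4]
width: 0.0922
grasp_force: 0.0
```

```bash
python3 - <<'E'
from h import *
for n in("top","side"):
    im,d=bot.get_image(n);cv2.imwrite(f"pics/{n}1.png",im)
a=np.hstack([cv2.imread("pics/top1.png")[80:380,60:460],cv2.imread("pics/side1.png")[80:380,180:580]]);cv2.imwrite("pics/v1.png",a)
p=bot.observe()["tcp_pos"];print(p)
for n in("top","side"):
    c=bot.camera_model(n);q=np.linalg.inv(c["cam_to_world"])@np.r_[p,1];u=c["K"]@q[:3];print(n,u[:2]/u[2])
E
```

```text
[0.44242647 0.28485273 0.17557294]
top [192.60165506 186.33349717]
side [387.0043229  215.54828058]
```

View pics/v1.png

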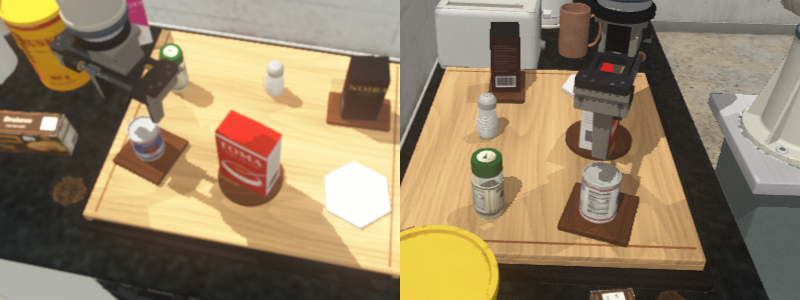

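The gripper is over the tin: the fingertip sits at crop (155,118) in top and (600,158) in side, which agrees with the projected TCP. I'm descending and gripping.

>>> drive_tool(fingers=[1,1,1,1,0,0,0,0], travel=[[0,-0.006,-0.1],[0,-0.006,-0.2],[0,-0.006,-0.287],[0,-0.006,-0.287],[0,-0.006,-0.287],[0,-0.006,-0.287],[0,-0.006,-0.287],[0,-0.006,-0.287]], turn=[[0,0,0],[0,0,0],[0,0,0],[0,0,0],[0,0,0],[0,0,0],[0,0,0],[0,0,0]])

```text
t: 2.2
tcp_pos: [0.4436, 0.2827, 0.062]
tcp_rot: [0.152, 0.988, 0.001, 0.001]
wrist_force: [1.0, -0.6, -0.0]
width: 0.0676
grasp_force: 0.0
```

>>> drive_tool(fingers=[0,0,0,0,0,0,0,0], travel=[[0,0,0],[0,0,0],[0,0,0],[0,0,0],[0,0,0],[0,0,0.03],[0,0,0.08],[0,0,0.15]], turn=[[0,0,0],[0,0,0],[0,0,0],[0,0,0],[0,0,0],[0,0,0],[0,0,0],[0,0,0]])

```text
t: 2.87
tcp_pos: [0.4407, 0.2808, 0.1191]
tcp_rot: [0.152, 0.988, -0.001, -0.001]
wrist_force: [0.5, -0.7, -1.4]
width: 0.057
grasp_force: 25.0
```

>>> drive_tool(fingers=[0,0,0,0,0,0,0,0], travel=[[0,0,0.1],[0,0,0.2],[0,-0.03,0.3],[-0.01,-0.11,0.34],[-0.015,-0.2,0.34],[-0.02,-0.3,0.34],[-0.025,-0.4,0.34],[-0.03,-0.5,0.34]], turn=[[0,0,0],[0,0,0],[0,0,0],[0,0,0],[0,0,0],[0,0,0],[0,0,0],[0,0,0]])

```text
t: 3.53
tcp_pos: [0.4294, 0.0802, 0.2563]
tcp_rot: [0.152, 0.988, 0.0, 0.0]
wrist_force: [0.9, -0.7, -1.4]
width: 0.0574
grasp_force: 25.0
```

```bash
python3 - <<'E'
from h import *
V={n:load(n) for n in("top","side")}
for n in V: cv2.imwrite(f"pics/{n}2.png",V[n][0]);np.save(f"pics/P{n}2.npy",V[n][1])
for n in V:
    for p,c,s in blobs(V[n],.036,.006,150,lambda im:im.max(2)<140):
        r=rect(p);print(n,s[4],np.round(r[0]),np.round(r[1]),round(r[2],1))
E
```

```text
top 627 [ 607. -115.] [109.  75.] 89.6
top 187 [406. 261.] [ 71. 139.] 28.8
top 701 [393.  76.] [ 58. 115.] 8.7
side 478 [611. -98.] [ 78. 134.] 2.6
side 1031 [428.  96.] [115. 121.] 85.2
side 3415 [440. 287.] [110. 106.] 72.4
```

>>> drive_tool(fingers=[0,0,0,0,0,0,0,0], travel=[[0,-0.1,0],[0,-0.2,0],[0,-0.3,0],[0,-0.4,0],[0,-0.495,0],[0,-0.495,-0.1],[0,-0.495,-0.2],[0,-0.495,-0.3]], turn=[[0,0,0],[0,0,0],[0,0,0],[0,0,0],[0,0,0],[0,0,0],[0,0,0],[0,0,0]])

```text
t: 4.3
tcp_pos: [0.4307, -0.1169, 0.1353]
tcp_rot: [0.153, 0.988, -0.0, 0.001]
wrist_force: [0.6, -0.1, -3.0]
width: 0.0572
grasp_force: 25.0
```

>>> drive_tool(fingers=[0,0,0,0,1,1,1,1], travel=[[0,0,-0.08],[0,0,-0.14],[0,0,-0.19],[0,0,-0.193],[0,0,-0.193],[0,0,-0.193],[0,0,-0.193],[0,0,-0.193]], turn=[[0,0,0],[0,0,0],[0,0,0],[0,0,0],[0,0,0],[0,0,0],[0,0,0],[0,0,0]])

```text
t: 4.97
tcp_pos: [0.431, -0.1163, 0.0596]
tcp_rot: [0.152, 0.988, -0.0, 0.001]
wrist_force: [0.7, 0.5, 0.5]
width: 0.0811
grasp_force: 0.0
```

>>> drive_tool(fingers=[1,1,1,1,1,1,1,1], travel=[[0,0,0.1],[0,0,0.2],[0,0,0.3],[0,0,0.4],[0.1,0.01,0.4],[0.2,0.02,0.4],[0.3,0.025,0.4],[0.4,0.03,0.4]], turn=[[0,0,0],[0,0,0],[0,0,-0.11],[0,0,-0.22],[0,0,-0.33],[0,0,-0.44],[0,0,-0.55],[0,0,-0.66]])

```text
t: 5.63
tcp_pos: [0.5922, -0.1039, 0.2205]
tcp_rot: [0.481, 0.877, 0.0, 0.001]
wrist_force: [0.4, -0.3, 0.1]
width: 0.0918
grasp_force: 0.0
```

```bash
python3 - <<'E'
from h import *
V={n:load(n) for n in("top","side")}
for n in V: cv2.imwrite(f"pics/{n}3.png",V[n][0])
brown=lambda im:(im[...,2].astype(int)<165)&(im[...,0]<90)
for nm,h,ex in(("triv",.036,brown),("carton",.166,None),("tin",.104,lambda im:im.min(2)>130)):
  for n in V:
    for p,c,s in blobs(V[n],h,.006,150,ex):
        r=rect(p);print(nm,n,s[4],np.round(r[0]),np.round(r[1]),round(r[2],1))
print(bot.observe()["tcp_pos"])
cv2.imwrite("pics/v2.png",np.hstack([V["top"][0][80:380,130:530],V["side"][0][80:380,180:580]]))
E
```

```text
triv top 971 [ 608. -107.] [ 78. 126.] 1.1
triv top 1059 [402.  75.] [ 77. 118.] 15.2
triv top 163 [ 439. -352.] [74. 33.] 46.6
triv side 482 [611. -97.] [ 77. 138.] 1.4
triv side 1026 [428.  96.] [116. 121.] 85.2
triv side 3438 [440. 287.] [111. 106.] 72.7
carton top 214 [ 709. -430.] [47. 33.] 43.6
carton top 988 [ 613. -104.] [65. 70.] 4.8
carton top 252 [404.  80.] [ 49. 110.] 9.0
carton side 489 [614. -95.] [60. 82.] 4.2
carton side 267 [427.  94.] [105.  55.] 70.8
tin top 283 [ 629. -244.] [202.  58.] 16.1
tin top 785 [ 428. -116.] [56. 59.] 67.0
tin side 173 [ 707. -240.] [33. 88.] 86.1
tin side 167 [ 440. -114.] [63. 33.] 68.5
tin side 171 [442. 133.] [20. 53.] 69.4
[ 0.59522773 -0.1038583   0.21919595]
```

View pics/v2.png

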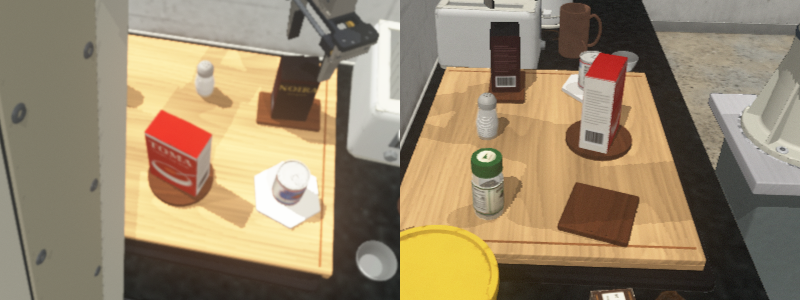

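The tin stands upright on the hex tile at top-crop (290,183), where it was released (top camera y agrees with the TCP). The jar and shaker haven't moved. Next I turn to the carton's yaw and descend.

>>> drive_tool(fingers=[1,1,1,1,1,1,1,1], travel=[[0.047,0,0],[0.047,0,0],[0.047,0,0],[0.047,0,0],[0.047,0,-0.03],[0.047,0,-0.1],[0.047,0,-0.18],[0.047,0,-0.255]], turn=[[0,0,-0.11],[0,0,-0.22],[0,0,-0.33],[0,0,-0.44],[0,0,-0.47],[0,0,-0.47],[0,0,-0.47],[0,0,-0.47]])

```text
t: 6.4
tcp_pos: [0.6087, -0.1043, 0.1167]
tcp_rot: [0.677, 0.736, 0.001, 0.001]
wrist_force: [-0.8, 0.5, 0.5]
width: 0.0918
grasp_force: 0.0
```

>>> drive_tool(fingers=[0,0,0,0,0,0,0,0], travel=[[0,0,0],[0,0,0],[0,0,0],[0,0,0],[0,0,0],[0,0,0],[0,0,0],[0,0,0]], turn=[[0,0,0],[0,0,0],[0,0,0],[0,0,0],[0,0,0],[0,0,0],[0,0,0],[0,0,0]])

```text
t: 7.07
tcp_pos: [0.6109, -0.1044, 0.1189]
tcp_rot: [0.678, 0.735, 0.001, 0.002]
wrist_force: [1.3, 1.2, 6.7]
width: 0.0641
grasp_force: 24.8
```

>>> drive_tool(fingers=[0,0,0,0,0,0,0,0], travel=[[0,0,0.04],[0,0,0.1],[0,0,0.2],[0,0,0.3],[0,0,0.4],[0,0.05,0.43],[-0.03,0.13,0.43],[-0.07,0.22,0.43]], turn=[[0,0,0],[0,0,0],[0,0,0],[0,0,0],[0,0,-0.05],[0,0,-0.1],[0,0,-0.15],[0,0,-0.2]])

```text
t: 7.73
tcp_pos: [0.5818, -0.0164, 0.2907]
tcp_rot: [0.752, 0.659, 0.001, 0.001]
wrist_force: [0.8, 0.8, -1.2]
width: 0.0641
grasp_force: 24.7
```

```bash
python3 - <<'E'
from h import *
V={n:load(n) for n in("top","side")}
brown=lambda im:(im[...,2].astype(int)<165)&(im[...,0]<90)
for n in V:
    for p,c,s in blobs(V[n],.036,.006,150,brown):
        r=rect(p);print(n,s[4],np.round(r[0]),np.round(r[1]),round(r[2],1))
cv2.imwrite("pics/v3.png",np.hstack([V["top"][0][80:380,130:530],V["side"][0][80:380,180:580]]))
E
```

```text
top 1708 [ 607. -106.] [ 76. 124.] 2.2
top 2512 [437. 280.] [107. 104.] 72.8
top 1064 [402.  75.] [ 77. 119.] 15.2
top 169 [ 440. -352.] [74. 32.] 46.6
side 1023 [611. -98.] [ 78. 134.] 2.6
side 1028 [428.  96.] [116. 121.] 85.2
side 3436 [440. 287.] [111. 106.] 72.7
```

View pics/v3.png

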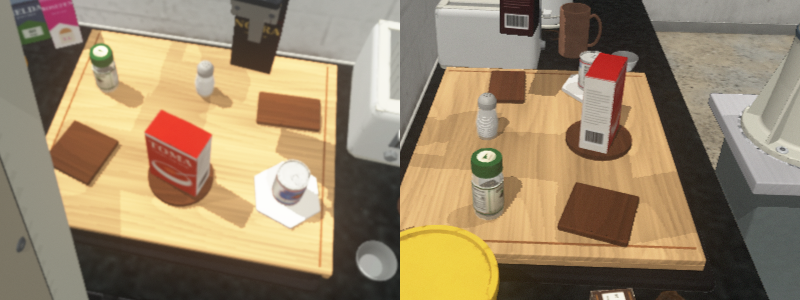

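The carton is held upright and both vacated trivets are fully visible. Square is at (438.5,280.5) with edges at -17.2°, oblong at (609,-106) with its x axis at 2.4°.

>>> drive_tool(fingers=[0,0,0,0,0,0,0,0], travel=[[-0.044,0.09,0],[-0.088,0.18,0],[-0.132,0.27,0],[-0.176,0.36,0],[-0.22,0.45,0],[-0.264,0.54,0],[-0.308,0.63,0],[-0.35,0.72,0]], turn=[[0,0,-0.03],[0,0,-0.06],[0,0,-0.09],[0,0,-0.12],[0,0,-0.15],[0,0,-0.165],[0,0,-0.165],[0,0,-0.165]])

```text
t: 8.5
tcp_pos: [0.4399, 0.2729, 0.2893]
tcp_rot: [0.805, 0.593, 0.0, 0.0]
wrist_force: [-0.0, 0.6, -1.7]
width: 0.0629
grasp_force: 25.0
```

>>> drive_tool(fingers=[0,0,0,0,0,0,0,0], travel=[[-0.006,0.021,-0.05],[-0.006,0.021,-0.13],[-0.006,0.021,-0.22],[-0.006,0.021,-0.3],[-0.006,0.021,-0.36],[-0.006,0.021,-0.4],[-0.006,0.021,-0.4],[-0.006,0.021,-0.4]], turn=[[0,0,0],[0,0,0],[0,0,0],[0,0,0],[0,0,0],[0,0,0],[0,0,0],[0,0,0]])

```text
t: 9.17
tcp_pos: [0.4385, 0.2798, 0.1286]
tcp_rot: [0.805, 0.593, -0.001, 0.0]
wrist_force: [0.4, -0.2, -0.9]
width: 0.0625
grasp_force: 25.0
```

>>> drive_tool(fingers=[0,0,0,1,1,1,1,1], travel=[[0,0,-0.015],[0,0,-0.025],[0,0,-0.025],[0,0,-0.025],[0,0,-0.025],[0,0,-0.025],[0,0,-0.025],[0,0,-0.025]], turn=[[0,0,0],[0,0,0],[0,0,0],[0,0,0],[0,0,0],[0,0,0],[0,0,0],[0,0,0]])

```text
t: 9.83
tcp_pos: [0.4386, 0.2802, 0.1187]
tcp_rot: [0.805, 0.593, 0.0, -0.0]
wrist_force: [0.4, 0.3, -0.6]
width: 0.0919
grasp_force: 0.0
```

>>> drive_tool(fingers=[1,1,1,1,1,1,1,1], travel=[[0,0,0.1],[0,0,0.2],[0,0,0.29],[-0.01,-0.1,0.29],[-0.02,-0.2,0.29],[-0.025,-0.3,0.29],[-0.033,-0.4,0.29],[-0.033,-0.49,0.29]], turn=[[0,0,0],[0,0,0],[0,0,0],[0,0,-0.03],[0,0,-0.03],[0,0,-0.03],[0,0,-0.03],[0,0,-0.03]])

```text
t: 10.5
tcp_pos: [0.4243, 0.0823, 0.2348]
tcp_rot: [0.814, 0.581, -0.0, 0.0]
wrist_force: [0.5, 0.2, 0.2]
width: 0.0918
grasp_force: 0.0
```

```bash
python3 - <<'E'
from h import *
V={n:load(n) for n in("top","side")}
for h in(.166,.184):
  for n in V:
    for p,c,s in blobs(V[n],h,.006,200):
        r=rect(p);print(h,n,s[4],np.round(r[0]),np.round(r[1]),round(r[2],1))
cv2.imwrite("pics/v4.png",np.hstack([V["top"][0][80:380,130:530],V["side"][0][80:380,180:580]]))
print(bot.observe()["tcp_pos"])
E
```

```text
0.166 top 212 [ 708. -429.] [48. 34.] 41.2
0.166 top 1259 [439. 279.] [72. 62.] 72.4
0.166 top 239 [403.  80.] [ 51. 110.] 9.0
0.166 side 259 [427.  94.] [106.  55.] 70.8
0.166 side 1392 [441. 289.] [77. 61.] 72.2
0.184 top 1176 [418.  70.] [70. 55.] 70.2
0.184 side 872 [427.  94.] [105.  53.] 71.2
[0.42475911 0.08017914 0.23474236]
```

View pics/v4.png

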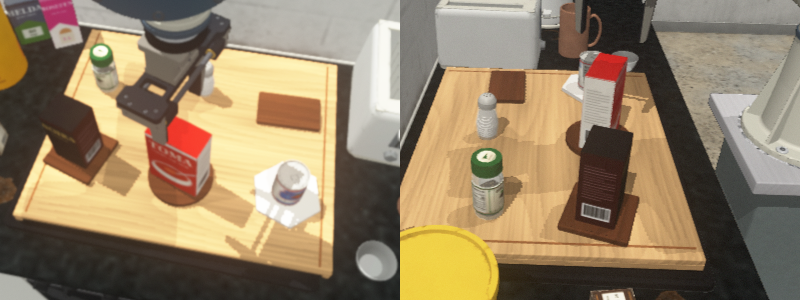

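The carton stands squared on the square trivet at (439,279), -17.7°. The gripper is aligned over the packet.

>>> drive_tool(fingers=[1,1,1,1,0,0,0,0], travel=[[0.003,0.009,-0.05],[0.003,0.009,-0.13],[0.003,0.009,-0.21],[0.003,0.009,-0.283],[0.003,0.009,-0.283],[0.003,0.009,-0.283],[0.003,0.009,-0.283],[0.003,0.009,-0.283]], turn=[[0,0,0],[0,0,0],[0,0,0],[0,0,0],[0,0,0],[0,0,0],[0,0,0],[0,0,0]])

```text
t: 11.27
tcp_pos: [0.428, 0.0883, 0.1231]
tcp_rot: [0.814, 0.581, 0.001, 0.001]
wrist_force: [-0.3, -0.1, -0.1]
width: 0.0673
grasp_force: 0.0
```

>>> drive_tool(fingers=[0,0,0,0,0,0,0,0], travel=[[0,0,0],[0,0,0],[0,0,0],[0,0,0],[0,0,0],[0,0,0],[0,0,0],[0,0,0]], turn=[[0,0,0],[0,0,0],[0,0,0],[0,0,0],[0,0,0],[0,0,0],[0,0,0],[0,0,0]])

```text
t: 11.93
tcp_pos: [0.4276, 0.088, 0.1227]
tcp_rot: [0.814, 0.581, 0.001, 0.0]
wrist_force: [-0.7, 0.5, 8.8]
width: 0.055
grasp_force: 25.0
```

>>> drive_tool(fingers=[0,0,0,0,0,0,0,0], travel=[[0,0,0.04],[0,0,0.1],[0,0,0.2],[0,0,0.3],[0.06,-0.07,0.3],[0.13,-0.14,0.3],[0.2,-0.21,0.3],[0.27,-0.28,0.3]], turn=[[0,0,0],[0,0,0],[0,0,0],[0,0,0.05],[0,0,0.1],[0,0,0.15],[0,0,0.2],[0,0,0.25]])

```text
t: 12.6
tcp_pos: [0.5357, -0.0256, 0.2425]
tcp_rot: [0.73, 0.683, 0.001, 0.001]
wrist_force: [0.0, 0.9, -0.7]
width: 0.055
grasp_force: 25.0
```

>>> drive_tool(fingers=[0,0,0,0,0,0,0,0], travel=[[0.05,-0.06,0],[0.1,-0.12,0],[0.15,-0.17,0],[0.17,-0.19,0],[0.17,-0.19,0],[0.17,-0.19,0],[0.17,-0.19,0],[0.17,-0.19,0]], turn=[[0,0,0.05],[0,0,0.1],[0,0,0.105],[0,0,0.105],[0,0,0.105],[0,0,0.105],[0,0,0.105],[0,0,0.105]])

```text
t: 13.27
tcp_pos: [0.6017, -0.0991, 0.2416]
tcp_rot: [0.693, 0.721, -0.0, -0.0]
wrist_force: [-0.3, -0.8, -0.5]
width: 0.0551
grasp_force: 25.0
```

```bash
python3 - <<'E'
from h import *
V={n:load(n) for n in("top","side")}
s=bot.observe();z=s["tcp_pos"][2]-.0867+.148;print(s["tcp_pos"],s["tcp_rot"],z)
for n in V:
    for p,c,st in blobs(V[n],z,.008,150,lambda im:(im[...,2]>120)&(im[...,0]<110)):
        r=rect(p);print(n,c,st,np.round(r[0]),np.round(r[1]),round(r[2],1),np.round(1000*p.min(0)),np.round(1000*p.max(0)))
cv2.imwrite("pics/v5.png",np.hstack([V["top"][0][30:330,130:530],V["side"][0][30:330,180:580]]))
brown=lambda im:(im[...,2].astype(int)<165)&(im[...,0]<90)
for n in V:
    for p,c,st in blobs(V[n],.036,.006,150,brown):
        r=rect(p);e=cv2.minEnclosingCircle((p*1000).astype(np.float32));print(n,st[4],np.round(r[0]),np.round(r[1]),round(r[2],1),np.round(e[0]),round(e[1]))
E
```

```text
[ 0.60197515 -0.09927441  0.24173706] [6.92564896e-01 7.21355571e-01 6.66789245e-05 4.94385366e-06] 0.3030370565661836
top [ 47.  52. 230.] [416  84  16  25 308] [595. -66.] [51. 23.] 4.4 [570. -79.] [621. -53.]
side [ 30.  32. 188.] [276  35  29  17 340] [601. -86.] [ 51. 104.] 2.7 [ 573. -140.] [626. -35.]
top 1885 [ 608. -107.] [ 79. 126.] 2.2 [ 608. -107.] 72
top 3002 [423.  82.] [120. 119.] 11.0 [423.  82.] 62
top 167 [ 440. -352.] [75. 35.] 44.2 [ 450. -362.] 38
side 1020 [611. -97.] [ 77. 138.] 1.7 [610. -98.] 76
side 822 [441.  71.] [128.  81.] 38.3 [429.  87.] 64
side 1879 [440. 288.] [112. 106.] 72.7 [440. 286.] 74
```

View pics/v5.png

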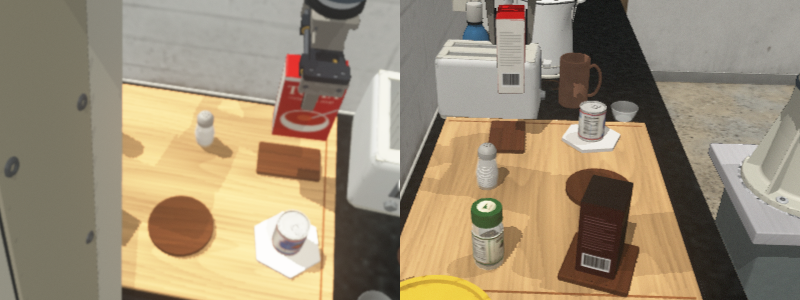

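The packet is held upright over the oblong trivet, its centre about 5 mm to -y of the TCP. The round trivet is fully visible at about (425,83). I'm lowering the packet with that offset corrected.

>>> drive_tool(fingers=[0,0,0,0,0,0,0,0], travel=[[0.019,-0.006,0],[0.019,-0.006,-0.06],[0.019,-0.006,-0.13],[0.019,-0.006,-0.2],[0.019,-0.006,-0.25],[0.019,-0.006,-0.27],[0.019,-0.006,-0.27],[0.019,-0.006,-0.27]], turn=[[0,0,0],[0,0,0],[0,0,0],[0,0,0],[0,0,0],[0,0,0],[0,0,0],[0,0,0]])

```text
t: 14.03
tcp_pos: [0.6107, -0.1026, 0.1339]
tcp_rot: [0.693, 0.721, 0.0, 0.0]
wrist_force: [1.0, -0.3, -0.4]
width: 0.0549
grasp_force: 25.0
```

>>> drive_tool(fingers=[0,0,0,1,1,1,1,1], travel=[[0,0,-0.015],[0,0,-0.027],[0,0,-0.027],[0,0,-0.027],[0,0,-0.027],[0,0,-0.027],[0,0,-0.027],[0,0,-0.027]], turn=[[0,0,0],[0,0,0],[0,0,0],[0,0,0],[0,0,0],[0,0,0],[0,0,0],[0,0,0]])

```text
t: 14.7
tcp_pos: [0.6102, -0.1026, 0.1228]
tcp_rot: [0.693, 0.721, 0.0, 0.0]
wrist_force: [0.2, -0.0, -1.4]
width: 0.086
grasp_force: 0.0
```

>>> drive_tool(fingers=[1,1,1,1,1,1,1,1], travel=[[0,0,0.1],[0,0,0.2],[0,0,0.28],[-0.1,-0.01,0.28],[-0.2,-0.02,0.28],[-0.3,-0.03,0.28],[-0.4,-0.035,0.28],[-0.45,-0.035,0.28]], turn=[[0,0,0],[0,0,0],[0,0,0],[0,0,0.1],[0,0,0.2],[0,0,0.3],[0,0,0.4],[0,0,0.5]])

```text
t: 15.37
tcp_pos: [0.4258, -0.1164, 0.2342]
tcp_rot: [0.481, 0.877, -0.0, -0.001]
wrist_force: [0.3, -0.4, -0.1]
width: 0.0919
grasp_force: 0.0
```

```bash
python3 - <<'E'
from h import *
V={n:load(n) for n in("top","side")}
s=bot.observe();print(s["tcp_pos"],s["tcp_rot"])
for nm,h,ex in(("packet",.184,lambda im:(im[...,2]>120)&(im[...,0]<110)),("round",.036,lambda im:(im[...,2].astype(int)<165)&(im[...,0]<90)),("tin",.104,lambda im:im.min(2)>130)):
  for n in V:
    for p,c,st in blobs(V[n],h,.006,150,ex):
        r=rect(p);print(nm,n,st[4],np.round(r[0]),np.round(r[1]),round(r[2],1))
cv2.imwrite("pics/v6.png",np.hstack([V["top"][0][80:380,130:530],V["side"][0][80:380,180:580]]))
E
```

```text
[ 0.42698431 -0.11646757  0.23470109] [ 4.81616429e-01  8.76381992e-01 -1.87353709e-04 -4.28337927e-04]
packet side 452 [609. -98.] [52. 96.] 2.8
round top 683 [ 605. -107.] [128.  75.] 89.0
round top 1118 [436. 280.] [106. 103.] 72.3
round top 2979 [424.  81.] [120. 120.] 11.0
round top 170 [ 440. -352.] [75. 35.] 44.2
round side 409 [611. -98.] [ 78. 134.] 2.6
round side 825 [441.  71.] [128.  81.] 38.3
round side 1877 [440. 288.] [111. 106.] 72.9
tin top 787 [ 429. -116.] [56. 58.] 45.8
tin side 192 [ 702. -240.] [32. 96.] 88.6
tin side 252 [ 428. -110.] [55. 58.] 3.9
```

View pics/v6.png

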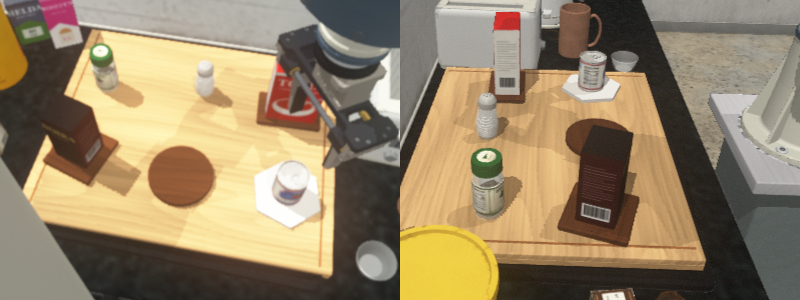

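The packet stands on the oblong trivet at top-crop (290,95), side centre x 609 against trivet 611. Now I grasp the tin on the hex tile at (429,-116).

>>> drive_tool(fingers=[1,1,1,1,1,0,0,0], travel=[[0.005,0,-0.1],[0.005,0,-0.2],[0.005,0,-0.3],[0.005,0,-0.38],[0.005,0,-0.437],[0.005,0,-0.437],[0.005,0,-0.437],[0.005,0,-0.437]], turn=[[0,0,0],[0,0,0],[0,0,0],[0,0,0],[0,0,0],[0,0,0],[0,0,0],[0,0,0]])

```text
t: 16.13
tcp_pos: [0.4336, -0.1169, 0.0608]
tcp_rot: [0.483, 0.876, 0.0, 0.001]
wrist_force: [0.1, -0.6, 0.6]
width: 0.0739
grasp_force: 0.0
```

>>> drive_tool(fingers=[0,0,0,0,0,0,0,0], travel=[[0,0,0],[0,0,0],[0,0,0],[0,0,0],[0,0,0],[0,0,0],[0,0,0],[0,0,0.02]], turn=[[0,0,0],[0,0,0],[0,0,0],[0,0,0],[0,0,0],[0,0,0],[0,0,0],[0,0,0]])

```text
t: 16.8
tcp_pos: [0.4319, -0.1166, 0.068]
tcp_rot: [0.483, 0.876, -0.0, -0.0]
wrist_force: [0.6, -0.1, -0.9]
width: 0.0569
grasp_force: 25.0
```

>>> drive_tool(fingers=[0,0,0,0,0,0,0,0], travel=[[0,0,0.08],[0,0.06,0.15],[-0.005,0.15,0.15],[-0.01,0.24,0.15],[-0.015,0.33,0.15],[-0.015,0.42,0.15],[-0.015,0.498,0.15],[-0.015,0.498,0.15]], turn=[[0,0,0],[0,0,0],[0,0,0],[0,0,0],[0,0,0],[0,0,0],[0,0,0],[0,0,0]])

```text
t: 17.47
tcp_pos: [0.4265, 0.0869, 0.1289]
tcp_rot: [0.481, 0.876, 0.001, 0.0]
wrist_force: [0.2, -0.2, -1.3]
width: 0.0572
grasp_force: 25.0
```

>>> drive_tool(fingers=[0,0,0,0,0,0,0,0], travel=[[0,0,-0.05],[0,0,-0.1],[0,0,-0.14],[0,0,-0.14],[0,0,-0.14],[0,0,-0.14],[0,0,-0.14],[0,0,-0.14]], turn=[[0,0,0],[0,0,0],[0,0,0],[0,0,0],[0,0,0],[0,0,0],[0,0,0],[0,0,0]])

```text
t: 18.13
tcp_pos: [0.4269, 0.0826, 0.0728]
tcp_rot: [0.483, 0.876, 0.001, 0.001]
wrist_force: [0.5, 0.6, -1.5]
width: 0.0568
grasp_force: 25.0
```

>>> drive_tool(fingers=[0,0,0,1,1,1,1,1], travel=[[0,0,-0.012],[0,0,-0.022],[0,0,-0.022],[0,0,-0.022],[0,0,-0.022],[0,0,-0.022],[0,0,-0.022],[0,0,-0.022]], turn=[[0,0,0],[0,0,0],[0,0,0],[0,0,0],[0,0,0],[0,0,0],[0,0,0],[0,0,0]])

```text
t: 18.8
tcp_pos: [0.426, 0.0826, 0.0629]
tcp_rot: [0.483, 0.876, -0.0, -0.0]
wrist_force: [-0.3, -0.2, -0.4]
width: 0.0882
grasp_force: 0.0
```

>>> drive_tool(fingers=[1,1,1,1,1,1,1,1], travel=[[0,0,0],[0,0,0.1],[0,0,0.2],[0,0,0.3],[0,0,0.4],[-0.08,-0.08,0.45],[-0.16,-0.16,0.5],[-0.22,-0.22,0.5]], turn=[[0,0,0],[0,0,0],[0,0,0],[0,0,0],[0,0,0],[0,0,0],[0,0,0],[0,0,0]])

```text
t: 19.47
tcp_pos: [0.3434, -0.0009, 0.2644]
tcp_rot: [0.482, 0.876, 0.001, 0.002]
wrist_force: [0.5, -1.0, 0.7]
width: 0.0917
grasp_force: 0.0
```

```bash
python3 - <<'E'
from h import *
V={n:load(n) for n in("top","side")}
s=bot.observe();print(s["tcp_pos"])
for nm,h,ex in(("packet",.184,lambda im:(im[...,2]>120)&(im[...,0]<110)),("carton",.166,None),("triv",.036,lambda im:(im[...,2].astype(int)<165)&(im[...,0]<90)),("tin",.108,lambda im:im.min(2)>130),("jar",.13,None),("shaker",.112,None)):
  for n in V:
    for p,c,st in blobs(V[n],h,.006,100,ex):
        r=rect(p)
        if max(r[1])<145 and r[0][1]>-200: print(nm,n,st[4],np.round(r[0]),np.round(r[1]),round(r[2],1))
cv2.imwrite("pics/v7.png",np.hstack([V["top"][0][80:380,130:530],V["side"][0][80:380,180:580]]))
E
```

```text
[ 0.34007441 -0.00298498  0.26300199]
packet side 452 [610. -98.] [50. 96.] 3.2
carton top 1266 [438. 279.] [72. 63.] 72.4
carton side 159 [607. -69.] [52. 49.] 4.0
carton side 1398 [441. 289.] [78. 61.] 72.2
triv top 1204 [437. 279.] [107. 104.] 72.6
triv top 1653 [409.  84.] [123.  92.] 80.0
triv side 409 [611. -97.] [ 77. 138.] 1.7
triv side 490 [468.  84.] [112.  37.] 88.4
triv side 1862 [440. 287.] [111. 105.] 72.8
tin top 252 [406.  88.] [51. 21.] 77.3
tin side 122 [608. -56.] [26. 49.] 87.1
tin side 151 [635.  81.] [29. 38.] 13.4
tin side 434 [425.  88.] [58. 58.] 22.7
jar top 202 [419. 272.] [47. 90.] 23.4
jar side 145 [607. -62.] [53. 37.] 3.8
jar side 555 [610. 286.] [45. 49.] 3.1
jar side 332 [435. 311.] [83. 47.] 22.0
shaker top 194 [420. 273.] [51. 90.] 23.3
shaker side 146 [607. -63.] [53. 36.] 3.7
shaker side 113 [632.  83.] [31. 28.] 69.5
shaker side 180 [609. 292.] [45. 33.] 9.0
shaker side 312 [439. 313.] [78. 44.] 15.4
```

View pics/v7.png

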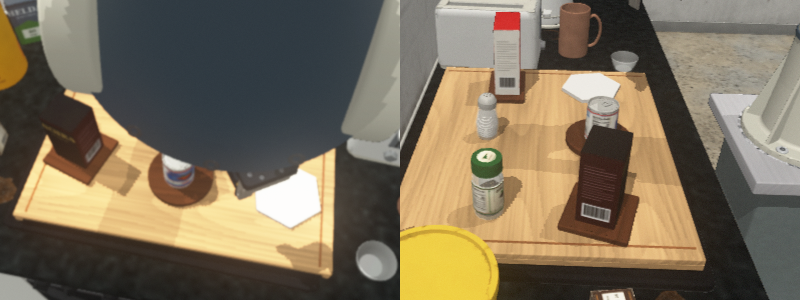

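In the side view all packs stand upright, but the arm hides the top view, so I'm moving it aside for a last check.

>>> drive_tool(fingers=[1,1,1,1,1,1,1,1], travel=[[-0.01,-0.1,0],[-0.02,-0.2,0],[-0.03,-0.3,0],[-0.04,-0.4,0],[-0.05,-0.5,0],[-0.06,-0.6,0],[-0.06,-0.68,0],[-0.06,-0.7,0]], turn=[[0,0,0],[0,0,0],[0,0,0],[0,0,0],[0,0,0],[0,0,0],[0,0,0],[0,0,0]])

```text
t: 20.23
tcp_pos: [0.3192, -0.2846, 0.2619]
tcp_rot: [0.484, 0.875, -0.001, 0.001]
wrist_force: [0.4, 1.1, 0.8]
width: 0.092
grasp_force: 0.0
```

```bash
python3 - <<'E'
from h import *
V={n:load(n) for n in("top",)}
for nm,h,ex in(("packet",.184,lambda im:(im[...,2]>120)&(im[...,0]<110)),("carton",.166,None),("triv",.036,lambda im:(im[...,2].astype(int)<165)&(im[...,0]<90)),("tin",.108,lambda im:im.min(2)>130),("jar",.13,None),("shaker",.112,None)):
  for n in V:
    for p,c,st in blobs(V[n],h,.006,100,ex):
        r=rect(p)
        if max(r[1])<145 and r[0][1]>-200: print(nm,n,st[4],np.round(r[0]),np.round(r[1]),round(r[2],1))
cv2.imwrite("pics/v8.png",V["top"][0])
E
```

```text
packet top 1258 [ 608. -106.] [55. 96.] 2.5
carton top 251 [ 586. -105.] [102.  32.] 79.7
triv top 726 [ 608. -107.] [ 78. 128.] 0.8
triv top 1845 [419.  79.] [111. 121.] 16.8
tin top 173 [632.  73.] [31. 33.] 62.4
tin top 739 [425.  84.] [58. 54.] 11.0
jar top 356 [609. 277.] [48. 43.] 16.2
jar top 230 [ 585. -106.] [101.  25.] 82.3
shaker top 138 [630.  74.] [28. 28.] 11.2
shaker top 215 [ 587. -105.] [103.  28.] 80.8
```

View pics/v8.png

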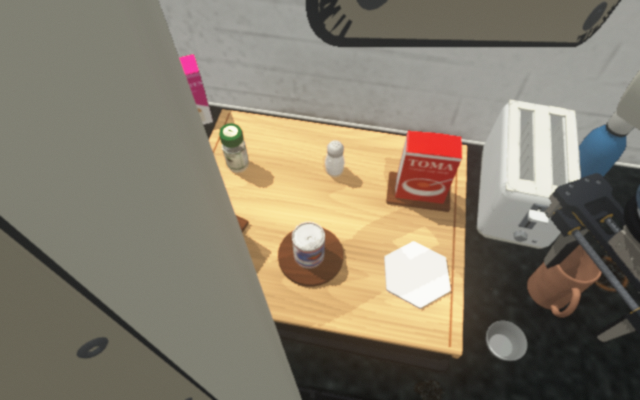

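The tin at pixel (309,245) is centred on the round trivet: (425,84) against about (424,82) mm. The packet at (430,170) is centred on the oblong trivet and squared to it: (608,-106) against (608,-107) mm. The carton was checked in the previous picture, and the jar and shaker have not moved.

```bash
python3 -c "
from cell import bot
print(bot.observe()['dq'].round(3));print(bot.sign_off())"
```

```text
[ 0.064 -0.039  0.05   0.017  0.021  0.064]
the job is handed in; nothing more can be done
None
```

I handed the job in at about 20 s: the tin, carton and packet stand upright on their own trivets, within about 3 mm of centre by my last camera measurements, and the jar and shaker have not moved.

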